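# Snap the dust cap onto the lathe spindle stud and hold it home

## Task

On the bench a small lathe headstock stands on its end with its bare steel spindle stud pointing up. Take the larger of the two black dust caps, set it squarely over the stud, press it down until it clicks over the detent balls, and keep pressing until the cap has pushed the black seal ring under it fully home, flush with the aluminium collar. Finish like that, with the gripper still holding or pushing the cap down, because the seal lifts again if you let go; leave the other things on the bench where they are.

Things in the scene. Friction and masses are not known exactly. Their poses are not given: they have to be found in the camera images.
- cap_center (a point): The larger black plastic dust cap, mouth down on the bench: round, 44 mm outside diameter, 40 mm high, 40 to 80 g, closed on top. This point is on its axis half-way up (20 mm above its mouth); its z axis points up through the closed top. Inside, the mouth has an inward lip 4 mm high with a 27 mm opening; above it the bore is 35 mm wide, up to 34 mm above the mouth.
- stud_seat (a point): Point on the stud's axis, level with the top of the raised seal ring, 65 mm above the bench; z up along the stud. The fixed headstock block under it is 80 x 80 mm and 50 mm high, black with aluminium plates; an aluminium collar (62 mm outside, top 62 mm above the bench) stands on it round the seal ring.
- stud_top (a point): Centre of the top end of the upright steel spindle stud, 26 mm above stud_seat. The stud is 24 mm in diameter; its last 6 mm taper to 14 mm. The cap goes over it at any turn about the axis.
- detents (a point): Point on the stud's axis, 8.5 mm above stud_seat, at the level of the four sprung detent balls that stand out of the stud to 31 mm across. Pushing the cap's lip over them takes about 8 N, from the mouth about 13 mm above stud_seat to about 7 mm; there it clicks: the force drops and the balls pull the cap down (up to 12 N) until the mouth meets the seal ring.
- seal (a joint): Sprung black seal ring (52 mm across) round the foot of the stud, inside the collar; joint value in m, 0 when raised (its top 3 mm above the collar), 0.003 when pushed fully home flush with the collar, where it stops hard. It takes about 2 N to start and 8 N to push fully home; it rises again when the push ends.
- small_cap_center (a point): The smaller black dust cap, 32 mm in diameter and 30 mm high, mouth down; the point is on its axis half-way up. It does not fit the stud; leave it.
- jaw_chuck: Three-jaw chuck standing on the bench, steel, 64 mm across, 47 mm high; origin at the centre of its underside. Leave it.
- brass_bar: Square brass bar lying flat, 100 x 10 x 10 mm, long along its x; origin at the centre of its underside. Leave it.
- handwheel: Aluminium handwheel lying flat, 56 mm across, 28 mm high with its crank pin; origin at the centre of its underside. Leave it.
- drill_chuck: Drill chuck standing nose up, steel, 34 mm across, 44 mm high; origin at the centre of its underside. Leave it.
- wrench: Steel wrench lying flat, 130 mm long along its x; origin at the middle of its underside. Leave it.
- chuck_key: Dark steel T-shaped chuck key lying flat, 75 mm long along its x with a 55 mm cross-bar, 9 mm thick; origin at the middle of its underside. Leave it.
- screw_tray: Grey plastic tray of screws, 100 x 75 mm, 24 mm high; origin at the centre of its underside. Leave it.
There are look-alikes about, which are no part of the job. Leave any green look-alike of the part that bears cap_center alone. Leave any green look-alike of the part that bears stud_seat alone.

How it is judged:
By the outcome, as a careful person would: the job done as asked, in the order asked, and still so for the second after the job is handed in, while the arm keeps its last pose, push and grip.
It also fails if it takes over 42 s, if anything falls off the work surface, if the arm or the gripper's body presses on something with over 40 N, if the wrist force passes 120 N, or if a joint passes its speed limit or range.

## Robot

A 6-joint arm with a two-finger parallel gripper is mounted at the origin on the work surface. World frame = base frame: x ahead of the robot, y to its left, z up, the work surface at z = 0. Lengths are in m, angles in rad, forces in N, time in s.
With the tool pointing down it reaches from about 0.35 to 0.775 m from the base axis. Payload 5.5 kg.
Tool frame: the origin (TCP) lies at the very end of the fingers, on their centre line; the grasp point (between the pads) lies 19 mm behind it (grip_point_offset is the distance from the TCP to the grasp point, in m); z points along the fingers, y is the direction in which the jaws open and shut (so a half turn about z gives the same grasp; the last joint's range is limited). The gripper opens to 85 mm and grips with 20 to 120 N. Pads are 22 mm wide; open, the fingers measure 114 mm over their backs; the gripper's body (76 mm by 85 mm) begins 54 mm behind the grasp point. The pads swing forward as they close: fully open they stand 13 mm farther back than shut.
Start: joints at [-1.37, 0.313, 0.046, 1.304, 0, 1.431], TCP at [0.192, -0.542, 0.231] pointing down, gripper open.
Joint ranges: [-2.76, 2.76], [-0.86, 1.69], [-1.03, 1.26], [-2.2, 2.34], [-1.47, 1.5], [-3.14, 3.14]. Speed limits (rad/s): [2.57, 2.57, 3.14, 3.14, 3.14, 3.14].

## Interface

Orientations are given as a unit quaternion [w, x, y, z].
In Python, from workcell import * gives the robot as it stands.
- The arm moves only by the shell command python3 -m crank 'ROWS' [OPENING] [FORCE]. ROWS is a JSON object of lists of equal length, an entry for each row: "travel": the shift along the tool's x, y, z in units of 40 mm (1.0 is 40 mm), a list of three; "turn": the turn about the tool's z in rad. In form: {"travel": [[x, y, z], ...], "turn": [turn, ...]}. A call has 1 to 5 rows; each row is the pose to reach, as a shift and turn from the pose commanded when the call began, along the tool's axes at that moment; what a row does not reach only later rows make up. A row lasts 1/12 s, in which the tool goes at most 41.7 mm and 7.16 degrees, less where a joint would pass 70% of its speed; a pose out of reach is approached as far as the arm can. A call with a gripper value outside its range is refused whole. OPENING is the finger opening in mm, from 0 to 85.4, set as the call begins (- or left out, the last holds). The fingers move at their own pace and stop on an object; FORCE is the grip in N (left out, the last holds). Time passes only in rows, so rows that repeat a pose let the fingers close. It gives the time, the measured TCP pose, the force and the opening at its end, in the units of the state.
- get_state(): the state, without advancing time (a new reading comes with each control period).
- read_camera(name): name is "scene" or "top"; returns a dict with "image" (420x560x3 uint8, red, green, blue), "K" (3x3 intrinsics, pixels), "R" (3x3) and "t" (3): a world point X has camera coordinates R X + t. Camera axes: x right, y down, z forward; pixel columns grow to the right and rows downward; lengths in m; the calibration is good to about 2 mm. A picture is of the moment at which its call begins. There is no depth.
- hand_in(): hands the job in, once; it reports no verdict.
The state is a dict: "clock": time; "joint_pos": joint angles; "qvel": joint speeds; "tau": joint torques, N m; "tcp_pos": TCP position; "orientation": TCP orientation; "wrist_force": force on the tool from outside, world axes, zero at the start; "ft_torque": the same for the moment, N m; "finger_gap": finger opening in m.
Only numpy, scipy, OpenCV 4.12 (cv2) and the standard library are available. Lean on these libraries where they do the work, as an engineer would, in place of code of your own. Each camera call takes 0.05 s, during which the arm holds its last target. There are 200 camera calls.

## Working session

There is one attempt and no reset: what is moved stays moved. The work goes in short steps, Python scripts to look and compute and a shell command to move; the robot and the scene stay as the last step left them, time stands still between calls to the robot, and variables do not carry over. Pictures are saved under pics/ and viewed, about 8 in all and at most 12, crops included, and the job is handed in when it is done.

```bash
mkdir -p pics; python3 - <<'E'
from workcell import *
import cv2,pickle
for n in("scene","top"):
    c=read_camera(n); cv2.imwrite(f"pics/{n}0.png",c["image"][:,:,::-1]); pickle.dump(c,open(f"{n}0.pkl","wb"))
    print(n,c["K"].tolist(),(-c["R"].T@c["t"]).round(3))
s=get_state();print(s["clock"],s["tcp_pos"],s["orientation"],s["finger_gap"])
E
```

```text
scene [[382.7779491167287, 0.0, 270.2413048784984], [0.0, 382.7779491167287, 206.66852508191977], [0.0, 0.0, 1.0]] [ 0.895 -0.352  0.773]
top [[415.58086822007664, 0.0, 274.9705297987662], [0.0, 415.58086822007664, 206.40240815977253], [0.0, 0.0, 1.0]] [0.424 0.013 1.036]
0.1 [ 0.19211313 -0.54145587  0.23050292] [-8.30167978e-04  9.85514363e-01  1.69589949e-01 -1.16717736e-05] 0.08547923569167985
```

View pics/top0.png

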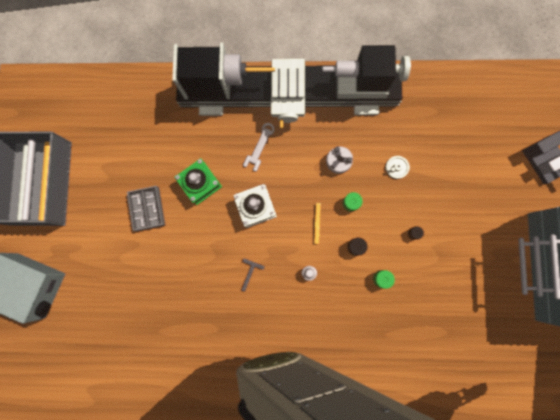

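View pics/scene0.png

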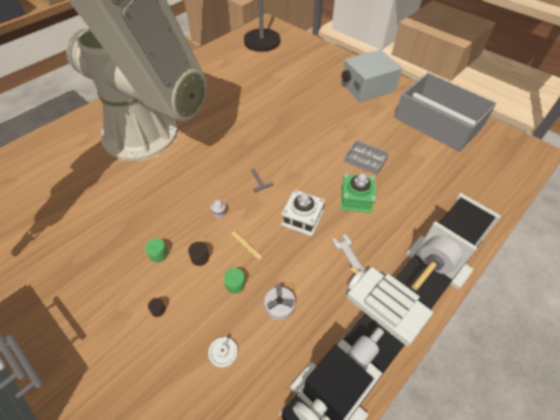

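Candidates in the top view:
- **Caps:** large black cap at (357,247), small black cap at (416,233), and green look-alikes at (353,201) and (385,280).
- **Headstocks:** the aluminium and black one at (255,205), and a green look-alike at (197,181).

I choose the cap at (357,247) and the headstock at (255,205), and will check both in an enlarged crop.

```bash
python3 - <<'E'
import cv2,numpy as np
t=cv2.imread("pics/top0.png");s=cv2.imread("pics/scene0.png")
def cr(i,x,y,w=40,h=30): return cv2.resize(i[y-h:y+h,x-w:x+w],(400,300),interpolation=cv2.INTER_CUBIC)
cv2.imwrite("pics/crop0.png",np.vstack([np.hstack([cr(t,255,205),cr(t,357,245)]),np.hstack([cr(s,303,210),cr(s,199,253)])]))
E
```

```text
(no output)
```

View pics/crop0.png

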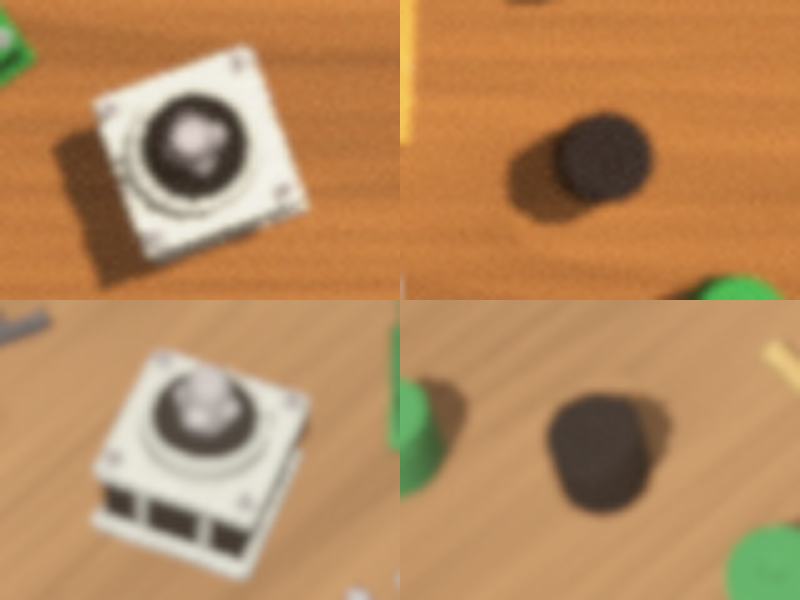

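The top-left crop shows the black/aluminium headstock with its bare stud, seal ring centre at about (195,147). The top-right crop shows the larger black cap, centre at about (604,158). Neither is green, so the choices stand. Next I measure them in both views.

```bash
cat > h.py <<'E'
import numpy as np,cv2,pickle
from scipy.optimize import least_squares
def proj(c,P): p=(c["R"]@np.atleast_2d(P).T).T+c["t"]; q=p@c["K"].T; return q[:,:2]/q[:,2:]
def ray(c,u,v,z):
    C=-c["R"].T@c["t"]; d=c["R"].T@np.linalg.inv(c["K"])@[u,v,1]; return C+d*(z-C[2])/d[2]
def circ(x,y,z,r): a=np.linspace(0,2*np.pi,60); return np.c_[x+r*np.cos(a),y+r*np.sin(a),0*a+z]
def hullc(p): m=cv2.moments(cv2.convexHull(p.astype(np.float32))); return np.array([m["m10"],m["m01"]])/m["m00"],m["m00"]
E
python3 - <<'E'
from h import *
T,S=[pickle.load(open(f"{n}0.pkl","rb")) for n in("top","scene")]
def blob(c,u,v,th,w=14):
    g=c["image"].max(2).astype(np.uint8); m=(g<th).astype(np.uint8)
    n,l,st,ce=cv2.connectedComponentsWithStats(m); k=l[v,u]; return ce[k],st[k,4]
for nm,c,u,v in(("top",T,357,246),("scene",S,199,253)):
    for th in(60,80,100):
        b,a=blob(c,u,v,th)
        f=lambda p:hullc(np.vstack([circ(*p,0,.022),circ(*p,.04,.022)])[:, :3] @ np.eye(3) if 0 else proj(c,np.vstack([circ(*p,0,.022),circ(*p,.04,.022)])))[0]-b
        r=least_squares(f,ray(c,u,v,.02)[:2]); print(nm,th,a,b.round(1),r.x.round(4),hullc(proj(c,np.vstack([circ(*r.x,0,.022),circ(*r.x,.04,.022)])))[1])
print("seal",ray(T,253.6,204,.065),ray(S,303.6,202.6,.065))
px=lambda x,y,x0,y0:((x+.5)/5-.5+x0,(y+.5)/5-.5+y0)
for c,q,o in((T,[(95,102),(250,48),(308,207),(150,258)],(215,175)),(S,[(158,50),(310,100),(248,225),(93,170)],(263,180))):
    w=np.array([ray(c,*px(*a,*o),.05)[:2] for a in q]); print("block",w.mean(0).round(4),np.linalg.norm(w-np.roll(w,1,0),axis=1).round(3), np.degrees(np.arctan2(*(w[1]-w[0])[::-1])))
for n,u,v,z in(("small",416,233,.03),("g1",353,201,.04),("g2",385,280,.04),("drill",309,273,.044),("bar1",318,204,.01),("bar2",316,243,.01)): print(n,ray(T,u,v,z).round(3))
E
```

```text
top 60 225496 [278.  212.5] [0.5419 0.0421] 284.17264796537347
top 80 251 [356.1 246.6] [ 0.4602 -0.1466] 311.7803879887797
top 100 336 [354.2 247.1] [ 0.4589 -0.1422] 310.419568719808
scene 60 228954 [277.3 206.7] [0.4999 0.0743] 369.2410101748537
scene 80 311 [198.7 253.2] [ 0.4628 -0.1462] 440.88051511265803
scene 100 357 [198.9 253.1] [ 0.4629 -0.1458] 440.7085441305535
seal [0.55698755 0.09884552 0.065     ] [0.55969248 0.10073726 0.065     ]
block [0.556  0.0974] [0.08  0.079 0.082 0.079] -70.34001052018083
block [0.5594 0.1005] [0.081 0.079 0.081 0.078] 20.12148769849499
small [ 0.493 -0.289  0.03 ]
g1 [ 0.569 -0.139  0.04 ]
g2 [ 0.382 -0.21   0.04 ]
drill [ 0.397 -0.032  0.044]
bar1 [ 0.565 -0.057  0.01 ]
bar2 [ 0.469 -0.051  0.01 ]
```

```bash
R='{"travel":[[0.8,-0.59,0.27],[1.6,-1.17,0.54],[2.4,-1.75,0.81],[3.2,-2.34,1.08],[3.2,-2.34,1.08]],"turn":[0,0,0,0,0]}'; true
python3 -m crank '{"travel":[[0.8,-0.59,0.27],[1.6,-1.17,0.54],[2.4,-1.75,0.81],[3.2,-2.34,1.08],[4.0,-2.93,1.35]],"turn":[0,0,0,0,0]}' 85
python3 -m crank '{"travel":[[0.8,-0.59,0.27],[1.6,-1.17,0.54],[2.4,-1.75,0.81],[3.2,-2.34,1.08],[4.0,-2.93,1.35]],"turn":[0,0,0,0,0]}'
python3 -m crank '{"travel":[[0.8,-0.59,0.27],[1.6,-1.17,0.54],[1.6,-1.17,0.54],[1.6,-1.17,0.54]],"turn":[0,0,0,0]}'
python3 -c "from workcell import *;s=get_state();print(s['joint_pos'],s['orientation'])"
```

```text
clock: 0.52
tcp_pos: [0.3042, -0.3762, 0.1764]
orientation: [-0.0, 0.986, 0.169, -0.0]
wrist_force: [1.0, -1.0, -0.3]
finger_gap: 0.0851
clock: 0.93
tcp_pos: [0.4159, -0.2122, 0.1227]
orientation: [-0.0, 0.986, 0.169, -0.0]
wrist_force: [-0.4, -0.7, -0.5]
finger_gap: 0.0853
clock: 1.27
tcp_pos: [0.4601, -0.1462, 0.1006]
orientation: [-0.001, 0.985, 0.172, -0.001]
wrist_force: [-0.1, -0.7, 0.8]
finger_gap: 0.0851
[-4.73953895e-01  2.22076671e-01 -4.11516004e-01  9.39576240e-01
 -2.51496437e-04  2.32191853e+00] [-6.14568600e-04  9.85096129e-01  1.72000562e-01 -1.02245376e-03]
```

```bash

python3 -m crank '{"travel":[[0,0,0.7],[0,0,1.4],[0,0,2.1],[0,0,2.25],[0,0,2.25]],"turn":[0,0,0,0,0]}'
python3 -m crank '{"travel":[[0,0,0],[0,0,0],[0,0,0],[0,0,0],[0,0,0]],"turn":[0,0,0,0,0]}' 38 20
python3 -m crank '{"travel":[[0,0,0],[0,0,0],[0,0,0]],"turn":[0,0,0]}'
```

```text
clock: 1.68
tcp_pos: [0.4578, -0.1487, 0.0101]
orientation: [-0.001, 0.986, 0.169, -0.002]
wrist_force: [-0.6, -0.5, 0.2]
finger_gap: 0.0848
clock: 2.1
tcp_pos: [0.4613, -0.1495, 0.0134]
orientation: [0.001, 0.986, 0.17, 0.001]
wrist_force: [-1.6, -0.8, 7.5]
finger_gap: 0.0433
clock: 2.35
tcp_pos: [0.4614, -0.1495, 0.0134]
orientation: [0.001, 0.986, 0.17, 0.001]
wrist_force: [-1.8, -1.2, 6.3]
finger_gap: 0.0439
```

```bash

python3 -m crank '{"travel":[[0,0,0],[0,0,0],[0,0,0],[0,0,0]],"turn":[0,0,0,0]}' 85
python3 -m crank '{"travel":[[0,0,0],[0,0,0],[0,0,0],[0,0,0],[0,0,0]],"turn":[-0.12,-0.24,-0.36,-0.48,-0.6]}'
python3 -m crank '{"travel":[[0,0,0],[0,0,0],[0,0,0],[0,0,0],[0,0,0]],"turn":[-0.12,-0.24,-0.36,-0.48,-0.6]}'
python3 -m crank '{"travel":[[0,0,0],[0,0,0],[0,0,0],[0,0,0],[0,0,0]],"turn":[-0.12,-0.24,-0.37,-0.37,-0.37]}'
python3 -m crank '{"travel":[[0,0,0],[0,0,0],[0,0,0],[0,0,0],[0,0,0]],"turn":[0,0,0,0,0]}' 38 20
python3 -m crank '{"travel":[[0,0,0],[0,0,0],[0,0,0],[0,0,0],[0,0,0]],"turn":[0,0,0,0,0]}' 38 80
python3 - <<'E'
from workcell import *
import cv2,pickle,numpy as np
o=[]
for n,(x,y) in(("scene",(199,253)),("top",(357,247))):
    c=read_camera(n); pickle.dump(c,open(f"{n}1.pkl","wb"))
    i=np.ascontiguousarray(c["image"][:,:,::-1]);o.append(cv2.resize(i[y-60:y+60,x-50:x+50],(400,480),interpolation=cv2.INTER_CUBIC))
cv2.imwrite("pics/grip.png",np.hstack(o))
E
```

```text
clock: 2.68
tcp_pos: [0.4601, -0.1485, 0.0117]
orientation: [0.0, 0.986, 0.17, -0.0]
wrist_force: [-1.1, -0.1, 0.6]
finger_gap: 0.0848
clock: 3.1
tcp_pos: [0.46, -0.1485, 0.0115]
orientation: [-0.0, 0.89, 0.456, -0.0]
wrist_force: [0.4, -0.5, 0.1]
finger_gap: 0.0847
clock: 3.52
tcp_pos: [0.46, -0.1485, 0.0115]
orientation: [-0.0, 0.716, 0.699, -0.0]
wrist_force: [-0.2, -0.3, 0.5]
finger_gap: 0.0849
clock: 3.93
tcp_pos: [0.46, -0.1486, 0.0116]
orientation: [-0.0, 0.579, 0.816, -0.0]
wrist_force: [-1.1, 0.2, 1.1]
finger_gap: 0.0849
clock: 4.35
tcp_pos: [0.4602, -0.1487, 0.0119]
orientation: [0.0, 0.578, 0.816, -0.0]
wrist_force: [-0.0, -0.4, 1.3]
finger_gap: 0.0436
clock: 4.77
tcp_pos: [0.4604, -0.1487, 0.0122]
orientation: [0.0, 0.577, 0.816, 0.0]
wrist_force: [-1.5, 0.6, 4.5]
finger_gap: 0.0421
```

View pics/grip.png

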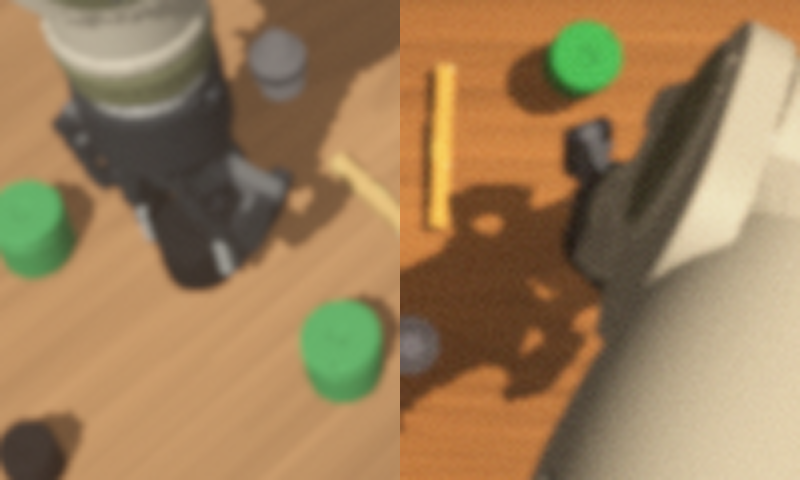

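The crop shows the black cap held between the pads with the neighbours untouched. Regripping at 90° puts its axis at the TCP, (0.4604, -0.1487). Applying the same camera bias to the stud gives about (0.557, 0.097). Now I lift and carry.

```bash

python3 -m crank '{"travel":[[0,0,-0.5],[0,0,-1.2],[0,0,-2.0],[0,0,-2.7],[0,0,-3.0]],"turn":[0,0,0,0,0]}'
python3 -m crank '{"travel":[[0.3,0.26,0],[0.8,0.7,0],[1.4,1.2,0],[2.0,1.73,0],[2.6,2.25,0]],"turn":[0,0,0,0,0]}'
python3 -m crank '{"travel":[[0.6,0.52,0],[1.2,1.04,0],[1.8,1.56,0],[2.2,1.9,0],[2.39,2.08,0]],"turn":[0,0,0,0,0]}'
python3 -m crank '{"travel":[[0,0,0],[0,0,0],[0,0,0]],"turn":[0,0,0]}'
python3 - <<'E'
from workcell import *
import cv2,pickle,numpy as np
o=[]
for n,(x,y) in(("scene",(303,190)),("top",(254,205))):
    c=read_camera(n); pickle.dump(c,open(f"{n}2.pkl","wb"))
    i=np.ascontiguousarray(c["image"][:,:,::-1]);o.append(cv2.resize(i[y-50:y+50,x-40:x+40],(400,500),interpolation=cv2.INTER_CUBIC))
cv2.imwrite("pics/over.png",np.hstack(o))
s=get_state();print(s["clock"],s["joint_pos"],s["wrist_force"],s["ft_torque"],s["tcp_pos"])
E
```

```text
clock: 5.28
tcp_pos: [0.4617, -0.1494, 0.1352]
orientation: [0.002, 0.577, 0.816, 0.0]
wrist_force: [0.7, -0.8, -1.1]
finger_gap: 0.0423
clock: 5.7
tcp_pos: [0.5104, -0.0194, 0.1315]
orientation: [-0.0, 0.578, 0.816, -0.0]
wrist_force: [0.5, -0.0, -1.0]
finger_gap: 0.0424
clock: 6.12
tcp_pos: [0.5572, 0.0999, 0.1312]
orientation: [-0.0, 0.576, 0.817, 0.0]
wrist_force: [1.3, -0.3, -0.7]
finger_gap: 0.0421
clock: 6.37
tcp_pos: [0.5562, 0.0962, 0.1314]
orientation: [-0.0, 0.578, 0.816, -0.001]
wrist_force: [0.5, -0.6, -1.1]
finger_gap: 0.0424
6.4667 [ 2.88366236e-02  3.41879975e-01 -1.62891878e-01  1.06657647e+00
 -3.70831823e-04  1.26147581e+00] [ 0.32578557 -0.20676681 -0.46824037] [ 0.04033557 -0.00157713 -0.0063728 ] [0.55637047 0.0959702  0.13162091]
```

View pics/over.png

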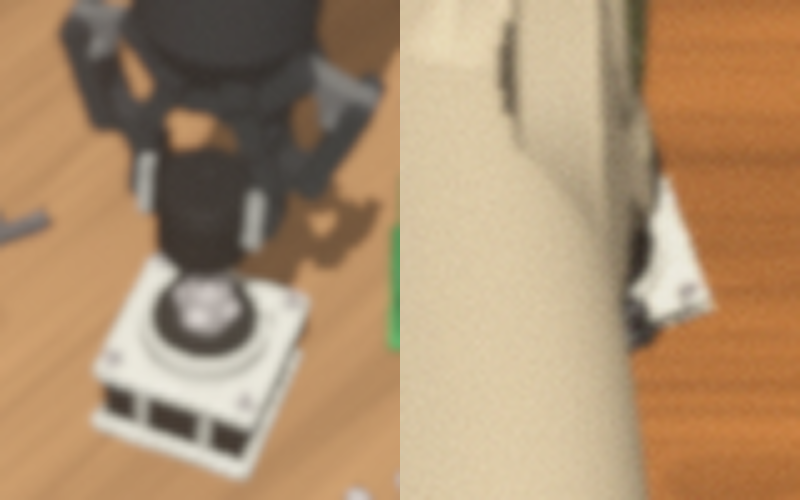

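The cap is held upright just above the stud, with the stud top at crop (207,300) and the cap mouth ending at about (200,270). I lower it gently over the taper and watch the side forces.

```bash

python3 -m crank '{"travel":[[0.02,0.02,0.25],[0.02,0.02,0.5],[0.02,0.02,0.7],[0.02,0.02,0.7],[0.02,0.02,0.7]],"turn":[0,0,0,0,0]}'
python3 -m crank '{"travel":[[0,0,0.1],[0,0,0.2],[0,0,0.25],[0,0,0.25],[0,0,0.25]],"turn":[0,0,0,0,0]}'
python3 -c "from workcell import *;s=get_state();print(s['wrist_force'],s['ft_torque'],s['tcp_pos'])"
```

```text
clock: 6.88
tcp_pos: [0.5563, 0.0981, 0.1024]
orientation: [-0.001, 0.577, 0.816, -0.001]
wrist_force: [-0.6, -0.4, -0.1]
finger_gap: 0.0422
clock: 7.3
tcp_pos: [0.5579, 0.099, 0.0936]
orientation: [0.0, 0.577, 0.817, 0.001]
wrist_force: [2.9, 5.2, -3.6]
finger_gap: 0.0425
[ 2.94536162  5.21284349 -3.63981655] [ 0.78352391 -0.60248904  0.01294629] [0.55793276 0.09903711 0.09363921]
```

The stud is pushing the cap toward +x,+y, so I shift the command about 3.5 mm that way, to roughly (0.5587, 0.1003). That agrees with the scene camera.

```bash

python3 -m crank '{"travel":[[0.03,0.03,0],[0.065,0.065,0],[0.065,0.065,0],[0.065,0.065,0]],"turn":[0,0,0,0]}'
python3 -c "from workcell import *;s=get_state();print(s['wrist_force'],s['ft_torque'],s['tcp_pos'])"
```

```text
clock: 7.63
tcp_pos: [0.5586, 0.1014, 0.0936]
orientation: [-0.0, 0.577, 0.817, -0.0]
wrist_force: [-0.4, 0.2, -1.6]
finger_gap: 0.0425
[-0.39403495  0.21215434 -1.59245324] [ 0.00297769 -0.02465784  0.0407192 ] [0.55862186 0.1014373  0.09363533]
```

Side forces are gone, so it is centred. Now I press over the detents.

```bash

python3 -m crank '{"travel":[[0,0,0.05],[0,0,0.1],[0,0,0.15],[0,0,0.2],[0,0,0.2]],"turn":[0,0,0,0,0]}' - 100
python3 -m crank '{"travel":[[0,0,0.05],[0,0,0.1],[0,0,0.15],[0,0,0.15]],"turn":[0,0,0,0]}'
python3 -m crank '{"travel":[[0,0,0.05],[0,0,0.1],[0,0,0.1],[0,0,0.1]],"turn":[0,0,0,0]}'
```

```text
clock: 8.05
tcp_pos: [0.5594, 0.1011, 0.0868]
orientation: [0.001, 0.577, 0.816, -0.0]
wrist_force: [-1.1, -1.4, 4.2]
finger_gap: 0.0414
clock: 8.38
tcp_pos: [0.5583, 0.1011, 0.0784]
orientation: [-0.0, 0.577, 0.816, -0.001]
wrist_force: [1.7, -2.3, -6.2]
finger_gap: 0.0417
clock: 8.72
tcp_pos: [0.5588, 0.1017, 0.076]
orientation: [0.0, 0.577, 0.817, -0.0]
wrist_force: [-1.6, -2.3, 3.9]
finger_gap: 0.0417
```

Clicked: the force rose, then dropped to -6 N, and the cap now rests on the seal. I keep pressing.

```bash

python3 -m crank '{"travel":[[0,0,0.03],[0,0,0.06],[0,0,0.09],[0,0,0.09]],"turn":[0,0,0,0]}'
python3 -m crank '{"travel":[[0,0,0.03],[0,0,0.06],[0,0,0.06],[0,0,0.06]],"turn":[0,0,0,0]}'
python3 -m crank '{"travel":[[0,0,0.03],[0,0,0.06],[0,0,0.06],[0,0,0.06]],"turn":[0,0,0,0]}'
```

```text
clock: 9.05
tcp_pos: [0.5591, 0.1018, 0.0742]
orientation: [0.001, 0.577, 0.817, 0.0]
wrist_force: [-5.5, -0.8, 16.7]
finger_gap: 0.0418
clock: 9.38
tcp_pos: [0.5591, 0.1018, 0.074]
orientation: [0.001, 0.577, 0.817, 0.001]
wrist_force: [-11.7, -1.4, 30.7]
finger_gap: 0.0417
clock: 9.72
tcp_pos: [0.5592, 0.1018, 0.0738]
orientation: [0.002, 0.577, 0.817, 0.001]
wrist_force: [-17.1, -1.8, 45.6]
finger_gap: 0.0418
```

Hard stop: the TCP no longer moves while the force climbs. I ease the force back to about 25 N and look.

```bash

python3 -m crank '{"travel":[[0,0,-0.04],[0,0,-0.08],[0,0,-0.08],[0,0,-0.08]],"turn":[0,0,0,0]}'
python3 - <<'E'
from workcell import *
import cv2,numpy as np
c=read_camera("scene");i=np.ascontiguousarray(c["image"][:,:,::-1])
cv2.imwrite("pics/end.png",cv2.resize(i[145:245,250:350],(600,600),interpolation=cv2.INTER_CUBIC))
cv2.imwrite("pics/endfull.png",i)
s=get_state();print(s["wrist_force"],s["ft_torque"],s["tcp_pos"])
E
```

```text
clock: 10.05
tcp_pos: [0.5591, 0.1018, 0.0741]
orientation: [0.001, 0.577, 0.817, 0.001]
wrist_force: [-9.7, -2.3, 24.4]
finger_gap: 0.0418
[-9.65909183 -1.59677993 25.89017488] [-0.41956991  2.18343327 -0.01229018] [0.55909685 0.10175612 0.07408449]
```

View pics/end.png

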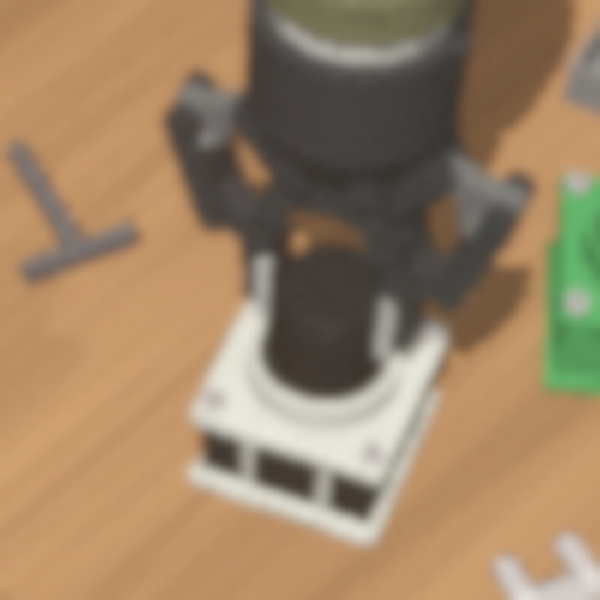

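View pics/endfull.png

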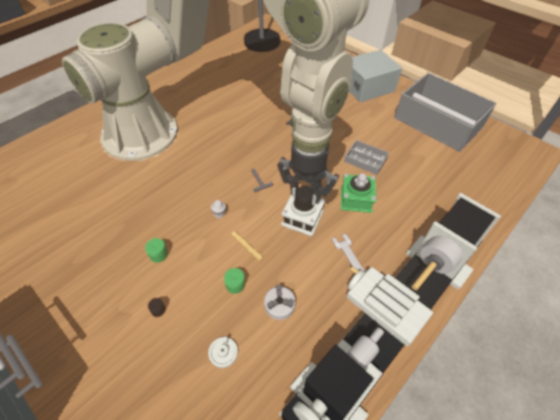

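The cap is seated squarely in the collar at crop (322,330) with the seal no longer raised. In the full view everything else is where it was. Handing in.

```bash
python3 -c "from workcell import *;print(hand_in());s=get_state();print(s['clock'],s['wrist_force'],s['tcp_pos'])"
```

```text
the job is handed in; nothing more can be done
None
the job is handed in; nothing more can be done
```

The larger black cap is over the stud, clicked past the detents, and pressing the seal ring onto its hard stop. I handed it in at about 10 s with the gripper still pushing down.

- **Centring:** I gripped the cap twice at 90° to centre it in the fingers. My first position over the stud was about 3 mm off; the side force showed which way, and it dropped to near zero once I corrected.
- **Click:** the vertical force rose to about 4 N, then dropped to a 6 N downward pull.
- **Seal home:** pressing on, the TCP stopped at about 0.074 m while the force kept climbing. That puts the cap mouth at about 62 mm, level with the collar top.
- **Last picture:** it shows the cap square inside the collar, with the other parts where they were.

**Checks that were not clean:**
- The force briefly reached about 46 N vertically, through the fingers and cap, before I eased it to about 25 N. As I read it, the 40 N limit covers only the arm and the gripper's body.
- About 10 N of side force remained at the end.
- The two cameras disagreed by about 3 mm on the stud position; contact force settled it.
- I judged the seal flush from force, height and the picture, not by measuring the joint directly.

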